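Swing a box-section tube into line on the welding plate and back it up

ROBOT

A 6-joint arm with a two-finger parallel gripper is mounted at the origin on the work surface. World frame = base frame: x ahead of the robot, y to its left, z up, the work surface at z = 0. Lengths are in m, angles in rad, forces in N, time in s.
With the tool pointing down it reaches from about 0.375 to 0.9 m from the base axis. Payload 3.1 kg.
Tool frame: the origin (TCP) lies at the very end of the fingers, on their centre line; the grasp point (between the pads) lies 19 mm behind it; z points along the fingers, y is the direction in which the jaws open and shut (so a half turn about z gives the same grasp; the last joint's range is limited). The gripper opens to 85 mm and grips with 20 to 120 N. Pads are 22 mm wide; open, the fingers measure 114 mm over their backs; the gripper's body (76 mm by 85 mm) begins 54 mm behind the grasp point. The pads swing forward as they close: fully open they stand 13 mm farther back than shut.
Start: joints at [-1.298, 0.527, 1.433, -0, 1.181, -0.178], TCP at [0.273, -0.562, 0.231] pointing down, gripper open.
Joint ranges: [-3.08, 3.08], [-0.75, 2.2], [0.22, 2.44], [-1.43, 4.57], [0, 2.65], [-2.85, 2.85]. Speed limits (rad/s): [2.79, 2.79, 3.14, 3.14, 3.14, 3.14].

INTERFACE

Orientations are given as a unit quaternion [x, y, z, w].
In Python, from station import manip gives the robot as it stands.
- The arm moves only by the tool send_rows, never from a script. Its argument "motion" is a list of rows, each an object with "gripper": the finger opening in mm, from 0 to 85.4; "travel": the shift along the tool's x, y, z in mm, a list of three; "rotation": the turn, a rotation vector about the tool's x, y, z in degrees, a list of three. In form: [{"gripper": gripper, "travel": [x, y, z], "rotation": [ax, ay, az]}, ...]. A call has 1 to 12 rows; each row shifts and turns the commanded pose from where the row before left it, along the tool's axes as they then stand; what a row does not reach is not made up. A row lasts 1/12 s, in which the tool goes at most 41.7 mm and 7.16 degrees, less where a joint would pass 70% of its speed; a pose out of reach is approached as far as the arm can. A call is refused whole if a number of a shift passes 41.7 or a number of a turn 7.16, either way. A call with a gripper value outside its range is refused whole. The fingers move at their own pace and stop on an object; "newtons" is the grip in N (left out, the last holds). Time passes only in rows, so rows that do not move let the fingers close. It gives the time, the measured TCP pose, the force and the opening at its end, in the units of the state.
- manip.sense(): the state, without advancing time (a new reading comes with each control period).
- manip.snapshot(name): name is "scene" or "top" or "wrist"; returns the picture (420x560x3 uint8, red, green, blue); there is no depth.
- manip.calibration(name): a dict with "fx", "fy", "cx", "cy" (pixels), "cam_to_world" (4x4, takes a point from camera to world coordinates). Camera axes: x right, y down, z forward; pixel columns grow to the right and rows downward; lengths in m; the calibration is good to about 2 mm. A picture is of the moment at which its call begins: read the wrist's pose just before it. calibration takes no time and is no camera call; for the wrist camera it gives the pose at the moment of the call.
- manip.sign_off(): hands the job in, once; it reports no verdict.
The state is a dict: "t": time; "q": joint angles; "qd": joint speeds; "tau": joint torques, N m; "tcp_pos": TCP position; "tool_rot": TCP orientation; "force": force on the tool from outside, world axes, zero at the start; "ft_torque": the same for the moment, N m; "finger_gap": opening from 0.0 (shut) to 1.0 (fully open).
Only numpy, scipy, OpenCV 4.12 (cv2) and the standard library are available. Lean on these libraries where they do the work, as an engineer would, in place of code of your own. Each camera call takes 0.05 s, during which the arm holds its last target. There are 200 camera calls.

TASK

Get this tube ready for tacking: keeping it flat on the plate and its heel by the round post, swing its free end round until the tube lies flush along the fence. Then stand both backing blocks on the plate along the tube's open side, between the post and the free end, in one neat side-by-side row: long faces flat against the tube, with less than a finger's width between the blocks. Leave the jar, the pipe stub and the hammer where they are.

Things in the scene. Friction and masses are not known exactly. Their poses are not given: they have to be found in the camera images.
- plate: fixed dark steel plate on the bench, 400 (x) x 800 (y) mm, 12 mm thick; origin: centre of its underside, z up, x roughly away from the robot. Fixed on it: the round post and the fence, an aluminium bar 20 mm high above the plate, 25 thick, from y = -130 to +60 mm; its face for the tube is at x = +65 mm, parallel to the plate's y, looking to -x (towards the robot)
- post (a point): axis, at plate-top level, of the fixed round steel post: 20 mm diameter, 58 mm high above the plate, at x = +25, y = +130 mm in the plate's frame, on the robot's side of the tube. When the tube is flush with the fence its side just touches the post
- tube: loose steel box tube 270 x 30 x 20 mm (high), 0.3-0.55 kg, flat on the plate, free end swung 17-34 deg from the fence towards the robot, heel within 15 mm of touching the post. x: heel to free end (-20 to +250 mm); y: across, to the fence (+10 to +40); origin: where the post axis is when they touch. Pushed by its robot-side face near the free end, it slides with a few N and turns about the post
- tube_heel (a point): point on the tube's centre line at underside level, 20 mm from the heel end, beside the post (25 mm from the post's axis when touching)
- tube_tip (a point): centre of the tube's free end, at underside level, 250 mm from tube_heel; 15 mm from either side face. When the tube is home it is at x = +50 mm in the plate's frame, y about -120 mm
- block_a: one of two identical steel backing blocks: base 70 (x) x 40 (y) x 25 mm high, with a central upright grip plate, 16 mm thick along x, 36 along y, from 25 to 60 mm above the underside; 0.4-0.8 kg. Origin: centre of underside. Starts on the plate's -y side, x within 35 deg of the plate's y. When against the tube at home, its origin is at plate x = +15 mm
- block_b: one of two identical steel backing blocks: base 70 (x) x 40 (y) x 25 mm high, with a central upright grip plate, 16 mm thick along x, 36 along y, from 25 to 60 mm above the underside; 0.4-0.8 kg. Origin: centre of underside. Starts on the plate's +y side, x within 35 deg of the plate's y. When against the tube at home, its origin is at plate x = +15 mm
- jar: bystander: white jar with black lid, 60 mm diameter, 95 mm high, on the plate beyond the line of the fence, +y side; origin at the centre of its underside
- pipe_stub: bystander: plain steel pipe stub standing on end, 54 mm diameter, 60 mm high, on the plate beyond the fence, -y side; origin at the centre of its underside
- hammer: bystander: hammer lying on the plate near its +y edge, along the plate's x, head to +x

How it is judged:
By the outcome, as a careful person would: the job done as asked, in the order asked, and still so for the second after the job is handed in, with the robot touching nothing.
It also fails if it takes over 61 s, if anything falls off the work surface, if the arm or the gripper's body presses on something with over 40 N, if the wrist force passes 120 N, or if a joint passes its speed limit or range.

## Working session

There is one attempt and no reset: what is moved stays moved. The work goes in short steps, Python scripts to look and compute and a tool call to move; the robot and the scene stay as the last step left them, time stands still between calls to the robot, and variables do not carry over. Pictures are saved under pics/ and viewed, about 8 in all and at most 12, crops included, and the job is handed in when it is done.

Besides the shell and the picture viewer there is one more tool, called after "Request:" as name([rows], argument=value, ...), one row to a line, values as JSON. send_rows: Moves the arm, as the interface text tells. Its arguments: {"type":"object","properties":{"motion":{"type":"array","items":{"type":"object","properties":{"gripper":{"type":"number"},"travel":{"type":"array","items":{"type":"number"}},"rotation":{"type":"array","items":{"type":"number"}}}}},"newtons":{"type":"number"}},"required":["motion"]}

```bash
ls; mkdir -p pics
python3 - <<'E'
from station import manip
import cv2, numpy as np
a=manip.snapshot("scene");b=manip.snapshot("top")
np.save('pics/s0.npy',a);np.save('pics/t0.npy',b)
cv2.imwrite('pics/s0.png',a[:,:,::-1]);cv2.imwrite('pics/t0.png',cv2.resize(b,(784,588),interpolation=cv2.INTER_CUBIC)[:,:,::-1])
for n in("scene","top","wrist"):
  c=manip.calibration(n);print(n,c["fx"],c["cx"],c["cy"],np.round(c["cam_to_world"],3).tolist())
s=manip.sense();print(s)
E
```

```text
pics
scene 489.00856157212826 275.87994943865846 204.25578709256496 [[0.515, 0.685, -0.515, 1.165], [0.857, -0.411, 0.31, -0.253], [0.0, -0.601, -0.799, 0.85], [0.0, 0.0, 0.0, 1.0]]
top 412.8077299875473 279.78563302930735 218.30788727513826 [[0.014, -0.988, 0.155, 0.499], [-1.0, -0.016, -0.012, 0.078], [0.014, -0.155, -0.988, 1.016], [0.0, 0.0, 0.0, 1.0]]
wrist 324.60036442850515 277.8138350978092 212.3931549478836 [[0.436, -0.858, -0.272, 0.343], [-0.9, -0.416, -0.13, -0.528], [-0.002, 0.302, -0.953, 0.374], [0.0, 0.0, 0.0, 1.0]]
{'t': 0.1, 'q': array([-1.29748201e+00,  5.28356753e-01,  1.43380260e+00, -7.88030280e-06,
        1.18139318e+00, -1.78522038e-01]), 'qd': array([-0.00136617, -0.00164883, -0.0035337 ,  0.0004591 ,  0.00130125,
        0.00050102]), 'tau': array([-5.22901837e-05, -4.43304026e+01, -1.78586751e+01, -1.46576363e-04,
        3.85043764e-03, -1.59597835e-05]), 'tcp_pos': array([ 0.27271875, -0.5616318 ,  0.23043254]), 'tool_rot': array([ 9.74588041e-01,  2.24002656e-01, -5.00674559e-05, -9.78663831e-04]), 'force': array([-0.46371698, -0.01815058,  0.33794818]), 'ft_torque': array([ 0.04741512,  0.00421385, -0.03205337]), 'finger_gap': 0.9992987525173547}
```

View pics/t0.png

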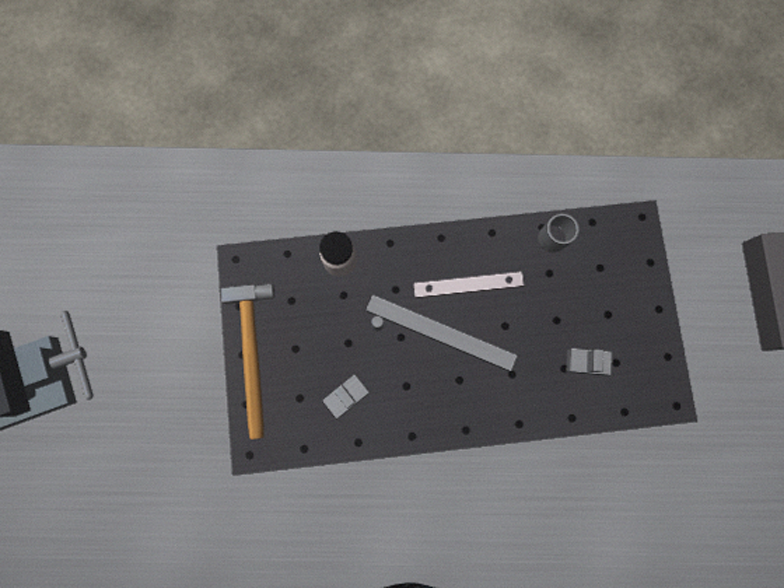

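View pics/s0.png

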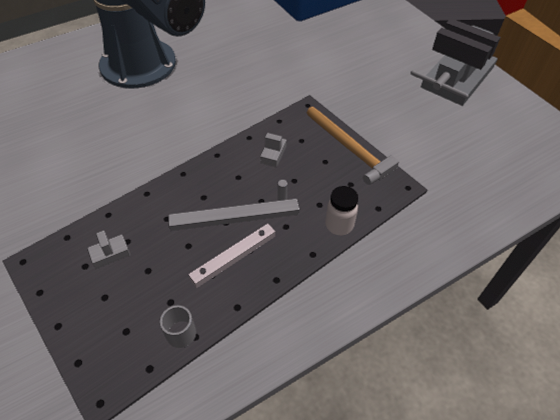

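The top view (784 px wide) shows the plate with corners near (218,246), (656,201), (696,421) and (233,474). The tube runs from its heel at (370,303) to its tip at (515,362), with the post at (377,323). The fence spans (415,290)–(523,279). Block_b is at (346,396) and block_a at (589,361). The scene view agrees.

```bash
cat > h.py <<'E'
import numpy as np, cv2
from station import manip
def cal(n): return manip.calibration(n)
def ray(c,uv):
    uv=np.atleast_2d(np.asarray(uv,float)); M=np.array(c["cam_to_world"])
    d=np.c_[(uv[:,0]-c["cx"])/c["fx"],(uv[:,1]-c["cy"])/c["fy"],np.ones(len(uv))]@M[:3,:3].T
    return M[:3,3],d
def cast(c,uv,z):
    o,d=ray(c,uv); return (o+d*((z-o[2])/d[:,2])[:,None])[:,:2]
def two(c1,uv1,c2,uv2):
    A=[];b=[]
    for c,uv in((c1,uv1),(c2,uv2)):
        o,d=ray(c,uv); d=d[0]/np.linalg.norm(d); P=np.eye(3)-np.outer(d,d); A.append(P); b.append(P@o)
    A=np.vstack(A);b=np.hstack(b); x,r,_,_=np.linalg.lstsq(A,b,rcond=None); return x,np.sqrt(r)
def proj(c,p):
    M=np.linalg.inv(np.array(c["cam_to_world"])); q=(M[:3,:3]@np.atleast_2d(p).T).T+M[:3,3]
    return np.c_[q[:,0]/q[:,2]*c["fx"]+c["cx"],q[:,1]/q[:,2]*c["fy"]+c["cy"]]
def rect(c,cnt,z):
    w=cast(c,cnt.reshape(-1,2),z)*1000
    (x,y),(a,b),_=r=cv2.minAreaRect(w.astype(np.float32)); p=cv2.boxPoints(r)
    e=p[1]-p[0] if np.linalg.norm(p[1]-p[0])>np.linalg.norm(p[2]-p[1]) else p[2]-p[1]
    return (round(x,1),round(y,1)),sorted([round(a,1),round(b,1)]),round(np.degrees(np.arctan2(e[1],e[0]))%180,1)
E
python3 - <<'E'
from h import *
im=np.load('pics/t0.npy');g=cv2.cvtColor(im,cv2.COLOR_RGB2GRAY);c=cal("top")
poly=np.array([[218,246],[656,201],[696,421],[233,474]])/1.4
m=np.zeros_like(g);cv2.fillPoly(m,[poly.astype(int)],255)
dark=cv2.morphologyEx(((g<85)*255).astype(np.uint8),cv2.MORPH_CLOSE,np.ones((25,25)))
cs,_=cv2.findContours(dark,0,2);k=max([q for q in cs if cv2.pointPolygonTest(q,(320.,270.),False)>0],key=cv2.contourArea)
print("plate",rect(c,cv2.convexHull(k),.012))
print("platepoly",np.round(cast(c,poly,.012)*1000))
mm=cv2.erode(m,np.ones((5,5)));b=((g>95)&(mm>0)).astype(np.uint8)*255
cs,_=cv2.findContours(b,0,2)
for q in cs:
  if cv2.contourArea(q)>25: print(cv2.contourArea(q),np.round(q.reshape(-1,2).mean(0)),rect(c,q,.032))
# triangulate from both views
s=cal("scene")
for n,t,u in(("tube heel end far corner",(371,296),(298,202)),("tube tip near corner",(513,370),(169,217)),("jar lid",(336,246),(343,196)),("stub top",(563,228),(177,318)),("a grip top",(599,361),(102,238)),("b grip top",(345,394),(273,140)),("post top",(377,321),(283,183))):
  x,r=two(c,np.array(t)/1.4,s,u);print(n,np.round(x*1000),r)
G=cv2.imread('pics/t0.png')
A=np.hstack([cv2.resize(im[230:310,220:300],(400,400),interpolation=2),cv2.resize(im[225:305,375:455],(400,400),interpolation=2)])[:,:,::-1]
cv2.imwrite('pics/c0.png',A)
E
```

```text
plate ((613.9, -41.3), [402.7, 797.0], np.float32(97.2))
platepoly [[ 759.  376.]
 [ 857. -413.]
 [ 464. -460.]
 [ 366.  327.]]
447.5 [246. 282.] ((498.7, 142.5), [39.2, 69.3], np.float32(129.6))
172.0 [431. 260.] ((562.3, -293.7), [30.0, 40.1], np.float32(174.1))
178.0 [414. 256.] ((565.3, -255.7), [33.6, 40.1], np.float32(169.6))
697.0 [178. 265.] ((542.3, 305.3), [20.3, 232.4], np.float32(7.1))
1276.0 [313. 237.] ((603.7, -16.0), [49.5, 268.6], np.float32(70.1))
276.5 [176. 209.] ((673.4, 316.4), [24.5, 82.6], np.float32(97.4))
747.5 [337. 201.] ((694.4, -66.3), [26.4, 192.1], np.float32(97.2))
37.0 [236. 188.] ((725.8, 174.7), [22.6, 50.7], np.float32(67.8))
348.0 [402. 162.] ((798.0, -233.4), [52.2, 54.1], np.float32(178.4))
tube heel end far corner [666. 101.  48.] [0.00096885]
tube tip near corner [ 547. -141.   26.] [0.00257893]
jar lid [736. 157. 109.] [0.00186458]
stub top [ 784. -220.   75.] [0.00167128]
a grip top [ 561. -275.   71.] [0.00028585]
b grip top [501. 140.  64.] [0.00100052]
post top [621.  91.  69.] [0.00054781]
```

View pics/c0.png

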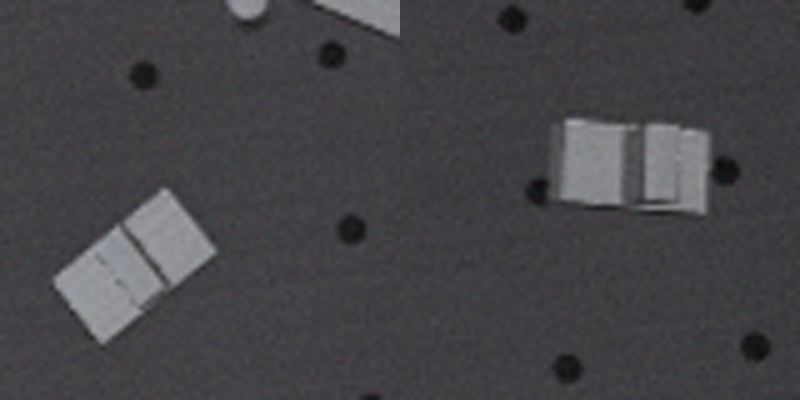

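The left crop shows block_b: base corners (165,188), (217,252), (102,345), (52,280), with the grip plate in the middle. The right crop shows block_a: top-face corners (563,118), (558,205), (706,214), (710,130). The plate yaw is about 7.2°, and the fence and post positions I computed match those measured in the images.

```bash
cat >> h.py <<'E'
PSI=np.radians(7.2);PO=np.array([612.5,-41.7])
R2=np.array([[np.cos(PSI),-np.sin(PSI)],[np.sin(PSI),np.cos(PSI)]])
def w2p(p): return (np.asarray(p,float)-PO)@R2
def p2w(p): return np.asarray(p,float)@R2.T+PO
def st():
    s=manip.sense();q=s["tool_rot"];yaw=np.degrees(2*np.arctan2(q[1],q[0]))
    return s["tcp_pos"]*1000,yaw,s
def go(world,yaw):
    "total tool-frame shift (mm) in present axes, and turn about tool z (deg), to reach world mm / yaw deg"
    p,y0,s=st();d=np.asarray(world,float)-p;a=np.radians(y0);tx=np.array([np.cos(a),np.sin(a)]);ty=np.array([np.sin(a),-np.cos(a)])
    print("t",round(s["t"],2),"at",np.round(p,1),"yaw",round(y0,2),"q",np.round(s["tool_rot"],4),"F",np.round(s["force"],1),"gap",round(s["finger_gap"],3))
    print(" shift",np.round([d[:2]@tx,d[:2]@ty,-d[2]],1),"turn",round((y0-yaw+180)%360-180,2))
E
python3 - <<'E'
from h import *
im=np.load('pics/t0.npy');g=cv2.cvtColor(im,cv2.COLOR_RGB2GRAY);c=cal("top")
b=(g>95).astype(np.uint8)*255
cv2.circle(b,(269,230),9,0,-1)
roi=np.zeros_like(b);roi[205:270,255:375]=1;b*=roi
cs,_=cv2.findContours(b,0,2)
for q in cs:
  if cv2.contourArea(q)>300:
    print("tube",rect(c,q,.032));e=cv2.boxPoints(cv2.minAreaRect((cast(c,q.reshape(-1,2),.032)*1000).astype(np.float32)));print(e, w2p(e))
for n,cr,off in(("b",[(165,188),(217,252),(102,345),(52,280)],(220,230)),("a",[(163,118),(158,205),(306,214),(310,130)],(375,225))):
  w=cast(c,np.array(cr)/5+off,.037)*1000;print(n,rect(c,np.array(cr)/5+off,.037),w2p(w.mean(0)))
print("post",p2w([25,130]),w2p([621,91]),"push point home",p2w([35,-80]))
a=np.radians(27)
go([560,-130,120],7.2)
E
```

```text
tube ((609.2, -18.1), [29.3, 268.6], np.float32(67.8))
[[ 544.88965 -136.85498]
 [ 571.9999  -147.9282 ]
 [ 673.5554   100.70654]
 [ 646.4452   111.77977]] [[ -79.00330514  -85.93083104]
 [ -53.49469124 -100.31455499]
 [  78.42225221  133.63135164]
 [  52.91363831  148.01507559]]
b ((497.5, 140.9), [38.7, 68.3], np.float32(129.6)) [-91.33330668 195.60969633]
a ((561.4, -273.0), [41.5, 71.4], np.float32(86.2)) [ -79.32433433 -223.09711938]
post [621.00954717  90.40824201] [ 25.06469506 130.58828838] push point home [ 657.25067323 -116.68251293]
t 0.1 at [ 272.7 -561.6  230.4] yaw 25.89 q [ 9.746e-01  2.240e-01 -1.000e-04 -1.000e-03] F [-0.5 -0.   0.3] gap 0.999
 shift [ 446.9 -262.9  110.4] turn 18.69
```

Request:
send_rows([
  {"gripper":0,"travel":[31,-22,8],"rotation":[0,0,0]},
  {"gripper":0,"travel":[31,-22,8],"rotation":[0,0,0]},
  {"gripper":0,"travel":[31,-22,8],"rotation":[0,0,0]},
  {"gripper":0,"travel":[31,-22,8],"rotation":[0,0,0]},
  {"gripper":0,"travel":[31,-22,8],"rotation":[0,0,0]},
  {"gripper":0,"travel":[31,-22,8],"rotation":[0,0,0]},
  {"gripper":0,"travel":[31,-22,8],"rotation":[0,0,0]},
  {"gripper":0,"travel":[31,-22,8],"rotation":[0,0,0]},
  {"gripper":0,"travel":[31,-22,8],"rotation":[0,0,0]},
  {"gripper":0,"travel":[31,-22,8],"rotation":[0,0,0]},
  {"gripper":0,"travel":[31,-22,8],"rotation":[0,0,0]},
  {"gripper":0,"travel":[31,-22,8],"rotation":[0,0,0]},
], newtons=40)

```text
t: 1.1
tcp_pos: [0.4927, -0.1605, 0.1347]
tool_rot: [0.975, 0.224, -0.0, -0.0]
force: [1.3, 0.4, -0.4]
finger_gap: 0.003
```

Request:
send_rows([
  {"gripper":0,"travel":[30,-20,0],"rotation":[0,0,0]},
  {"gripper":0,"travel":[30,-20,0],"rotation":[0,0,0]},
  {"gripper":0,"travel":[0,0,0],"rotation":[0,0,7]},
  {"gripper":0,"travel":[0,0,0],"rotation":[0,0,7]},
  {"gripper":0,"travel":[0,0,0],"rotation":[0,0,7]},
  {"gripper":0,"travel":[0,0,0],"rotation":[0,0,7]},
  {"gripper":0,"travel":[0,0,0],"rotation":[0,0,7]},
  {"gripper":0,"travel":[0,0,0],"rotation":[0,0,7]},
  {"gripper":0,"travel":[0,0,0],"rotation":[0,0,6.1]},
  {"gripper":0,"travel":[0,0,0],"rotation":[0,0,0]},
])

```text
t: 1.93
tcp_pos: [0.5286, -0.1, 0.135]
tool_rot: [0.981, -0.193, -0.0, -0.0]
force: [-0.9, 0.8, -1.2]
finger_gap: 0.002
```

Run:
```python
from h import *
go([528,-98,19],-22.2)
im=manip.snapshot("wrist");cv2.imwrite('pics/w1.png',im[:,:,::-1])
c=cal("wrist");print(np.round(proj(c,[[.5584,-.1424,.032],[.545,-.137,.032],[.621,.090,.07],[.528,-.098,.012]])))
```

```text
t 1.93 at [ 528.6 -100.   135. ] yaw -22.31 q [ 9.811e-01 -1.934e-01 -4.000e-04 -1.000e-04] F [-0.9  0.8 -1.2] gap 0.002
 shift [ -1.3  -1.6 116. ] turn -0.11
[[316. 158.]
 [315. 177.]
 [-35. 210.]
 [277. 207.]]
```

View pics/w1.png

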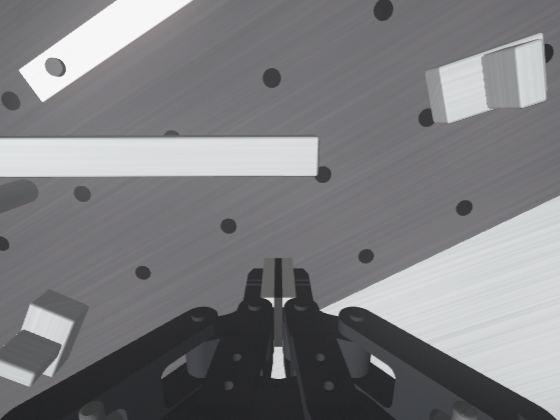

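The wrist view shows the tube level, with its tip edge at x≈317 between rows 137 and 176, as predicted. The closed fingers are clear of the tube on its robot side.

Request:
send_rows([
  {"gripper":0,"travel":[0,0,30],"rotation":[0,0,0]},
  {"gripper":0,"travel":[0,0,30],"rotation":[0,0,0]},
  {"gripper":0,"travel":[0,0,30],"rotation":[0,0,0]},
  {"gripper":0,"travel":[0,0,18],"rotation":[0,0,0]},
  {"gripper":0,"travel":[0,0,7],"rotation":[0,0,0]},
  {"gripper":0,"travel":[0,0,0],"rotation":[0,0,0]},
  {"gripper":0,"travel":[6,0,0],"rotation":[0,0,0]},
  {"gripper":0,"travel":[6,0,0],"rotation":[0,0,0]},
  {"gripper":0,"travel":[4,0,0],"rotation":[0,0,0]},
  {"gripper":0,"travel":[4,0,0],"rotation":[0,0,0]},
  {"gripper":0,"travel":[4,0,0],"rotation":[0,0,0]},
  {"gripper":0,"travel":[0,0,0],"rotation":[0,0,0]},
])

```text
t: 2.98
tcp_pos: [0.5519, -0.1096, 0.021]
tool_rot: [0.981, -0.193, 0.001, 0.0]
force: [-1.3, 0.8, 0.4]
finger_gap: -0.004
```

Run:
```python
from h import *
go([528,-98,19],7.2); print(w2p(st()[0][:2]))
```

```text
t 2.98 at [ 551.9 -109.6   21. ] yaw -22.21 q [ 9.813e-01 -1.926e-01  7.000e-04  1.000e-04] F [-1.3  0.8  0.4] gap -0.004
 shift [-26.5  -1.7   2. ] turn -29.41
[-68.63868806 -59.73083934]
```

Request:
send_rows([
  {"gripper":0,"travel":[7.3,-0.1,0],"rotation":[0,0,-2]},
  {"gripper":0,"travel":[7.3,-0.1,0],"rotation":[0,0,-2]},
  {"gripper":0,"travel":[7.3,-0.1,0],"rotation":[0,0,-2]},
  {"gripper":0,"travel":[7.3,-0.1,0],"rotation":[0,0,-2]},
  {"gripper":0,"travel":[7.3,-0.1,0],"rotation":[0,0,-2]},
  {"gripper":0,"travel":[7.3,-0.1,0],"rotation":[0,0,-2]},
  {"gripper":0,"travel":[7.3,-0.1,0],"rotation":[0,0,-2]},
  {"gripper":0,"travel":[7.3,-0.1,0],"rotation":[0,0,-2]},
  {"gripper":0,"travel":[7.3,-0.1,0],"rotation":[0,0,-2]},
  {"gripper":0,"travel":[7.3,-0.1,0],"rotation":[0,0,-2]},
  {"gripper":0,"travel":[5,0,0],"rotation":[0,0,-2]},
  {"gripper":0,"travel":[0,0,0],"rotation":[0,0,-2]},
])

```text
t: 3.98
tcp_pos: [0.6283, -0.1255, 0.0206]
tool_rot: [1.0, 0.017, 0.001, 0.0]
force: [0.0, 0.1, 0.5]
finger_gap: 0.002
```

Run:
```python
from h import *
go(list(p2w([25,-75]))+[19],7.2); print(w2p(st()[0][:2]))
im=manip.snapshot("top");g=cv2.cvtColor(im,cv2.COLOR_RGB2GRAY);np.save('pics/t1.npy',im)
cv2.imwrite('pics/t1.png',cv2.resize(im[170:290,200:400],(800,480),interpolation=2)[:,:,::-1])
```

```text
t 3.98 at [ 628.3 -125.5   20.6] yaw 1.9 q [9.999e-01 1.660e-02 1.100e-03 5.000e-04] F [0.  0.1 0.5] gap 0.002
 shift [ 18.8 -11.9   1.6] turn -5.3
[  5.22024342 -85.13385142]
```

View pics/t1.png

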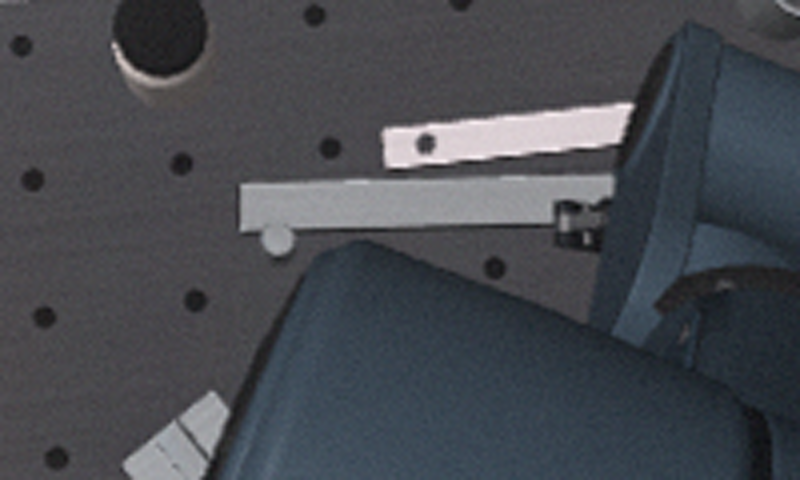

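The crop shows the tube heel touching the post and the tube within about 6° of the fence, with the fingers on its near face at around (575,222). I'll go on slowly.

Request:
send_rows([
  {"gripper":0,"travel":[4,0,0],"rotation":[0,0,-1.1]},
  {"gripper":0,"travel":[4,0,0],"rotation":[0,0,-1.1]},
  {"gripper":0,"travel":[3,0,0],"rotation":[0,0,-1.1]},
  {"gripper":0,"travel":[3,0,0],"rotation":[0,0,-1]},
  {"gripper":0,"travel":[2,0,0],"rotation":[0,0,-1]},
  {"gripper":0,"travel":[0,0,0],"rotation":[0,0,0]},
])

```text
t: 4.53
tcp_pos: [0.6438, -0.1241, 0.0203]
tool_rot: [0.998, 0.062, 0.001, 0.0]
force: [0.8, -0.2, 0.4]
finger_gap: -0.0
```

Request:
send_rows([
  {"gripper":0,"travel":[1,0,0],"rotation":[0,0,0]},
  {"gripper":0,"travel":[1,0,0],"rotation":[0,0,0]},
  {"gripper":0,"travel":[1,0,0],"rotation":[0,0,0]},
  {"gripper":0,"travel":[0,0,0],"rotation":[0,0,0]},
])

```text
t: 4.87
tcp_pos: [0.646, -0.1236, 0.0203]
tool_rot: [0.998, 0.062, 0.0, -0.0]
force: [-1.7, -0.5, 0.5]
finger_gap: -0.002
```

Run:
```python
from h import *
go(list(p2w([25,-75]))+[19],7.2); print(w2p(st()[0][:2]))
```

```text
t 4.87 at [ 646.  -123.6   20.3] yaw 7.08 q [ 9.981e-01  6.180e-02  0.000e+00 -1.000e-04] F [-1.7 -0.5  0.5] gap -0.002
 shift [  2.  -10.5   1.3] turn -0.12
[ 22.94798875 -85.44599186]
```

Request:
send_rows([
  {"gripper":0,"travel":[1,0,0],"rotation":[0,0,0]},
  {"gripper":0,"travel":[1,0,0],"rotation":[0,0,0]},
  {"gripper":0,"travel":[0,0,0],"rotation":[0,0,0]},
])

```text
t: 5.12
tcp_pos: [0.6462, -0.1236, 0.0203]
tool_rot: [0.998, 0.062, -0.002, -0.0]
force: [-5.4, -2.9, 3.7]
finger_gap: -0.004
```

Request:
send_rows([
  {"gripper":0,"travel":[1,0,0],"rotation":[0,0,0]},
  {"gripper":0,"travel":[1,0,0],"rotation":[0,0,0]},
  {"gripper":0,"travel":[0,0,0],"rotation":[0,0,0]},
])

```text
t: 5.37
tcp_pos: [0.6462, -0.1235, 0.0203]
tool_rot: [0.998, 0.062, -0.004, -0.0]
force: [-9.3, -3.8, 5.9]
finger_gap: -0.002
```

The TCP stopped while the force climbed to about 11 N, so the tube is seated on the fence. I'll back off and go over block_b.

Request:
send_rows([
  {"gripper":0,"travel":[-8,0,0],"rotation":[0,0,0]},
  {"gripper":0,"travel":[-16,0,0],"rotation":[0,0,0]},
  {"gripper":0,"travel":[0,0,-40],"rotation":[0,0,0]},
  {"gripper":0,"travel":[0,0,-40],"rotation":[0,0,0]},
  {"gripper":20,"travel":[-11,-35,-15],"rotation":[0,0,0]},
  {"gripper":40,"travel":[-11,-35,-15],"rotation":[0,0,0]},
  {"gripper":50,"travel":[-11,-35,-15],"rotation":[0,0,0]},
  {"gripper":50,"travel":[-11,-35,0],"rotation":[0,0,0]},
  {"gripper":50,"travel":[-11,-35,0],"rotation":[0,0,0]},
  {"gripper":50,"travel":[-11,-35,0],"rotation":[0,0,0]},
  {"gripper":50,"travel":[-11,-35,0],"rotation":[0,0,0]},
  {"gripper":50,"travel":[-11,-35,0],"rotation":[0,0,0]},
])

```text
t: 6.37
tcp_pos: [0.5042, 0.1429, 0.1457]
tool_rot: [0.998, 0.061, 0.002, -0.001]
force: [0.1, 1.4, 0.0]
finger_gap: 0.585
```

Request:
send_rows([
  {"gripper":50,"travel":[0,0,0],"rotation":[0,0,-6.5]},
  {"gripper":50,"travel":[0,0,0],"rotation":[0,0,-6.5]},
  {"gripper":50,"travel":[0,0,0],"rotation":[0,0,-6.5]},
  {"gripper":50,"travel":[0,0,0],"rotation":[0,0,-6.5]},
  {"gripper":50,"travel":[0,0,0],"rotation":[0,0,-6.5]},
  {"gripper":50,"travel":[0,0,0],"rotation":[0,0,0]},
  {"gripper":50,"travel":[0,0,0],"rotation":[0,0,0]},
])

```text
t: 6.95
tcp_pos: [0.5047, 0.1413, 0.1455]
tool_rot: [0.941, 0.337, 0.001, -0.0]
force: [-0.4, 0.6, -0.6]
finger_gap: 0.586
```

Run:
```python
from h import *
go([497.5,140.9,47],39.6)
c=cal("wrist");im=manip.snapshot("wrist");cv2.imwrite('pics/w2.png',im[:,:,::-1]);np.save('pics/w2.npy',im)
print(np.round(proj(c,[[.4975,.1409,.072],[.4975,.1409,.037]])))
im=manip.snapshot("top");g=cv2.cvtColor(im,cv2.COLOR_RGB2GRAY);np.save('pics/t2.npy',im)
c=cal("top");b=(g>95).astype(np.uint8)*255
# post at top px; tube roi at home
roi=np.zeros_like(b);P=np.array([[ [33,155],[66.5,155],[66.5,-145],[33,-145]]]);w=p2w(P[0])/1000
pp=proj(c,np.c_[w,np.full(4,.032)]);cv2.fillPoly(roi,[np.round(pp).astype(int)],1);b*=roi
cs,_=cv2.findContours(b,0,2);q=max(cs,key=cv2.contourArea);print("tube",rect(c,q,.032));
e=cv2.boxPoints(cv2.minAreaRect((cast(c,q.reshape(-1,2),.032)*1000).astype(np.float32)));print(np.round(w2p(e),1))
print("tops seen:",np.mean(b[roi>0]>0))
```

```text
t 6.95 at [504.7 141.3 145.5] yaw 39.41 q [ 9.414e-01  3.372e-01  9.000e-04 -1.000e-04] F [-0.4  0.6 -0.6] gap 0.586
 shift [-5.8 -4.3 98.5] turn -0.19
[[271. 233.]
 [272. 218.]]
tube ((661.7, -24.4), [33.7, 283.5], np.float32(98.1))
[[  32.   152.5]
 [  36.2 -131. ]
 [  69.9 -130.5]
 [  65.7  153. ]]
tops seen: 0.7643835616438356
```

View pics/w2.png

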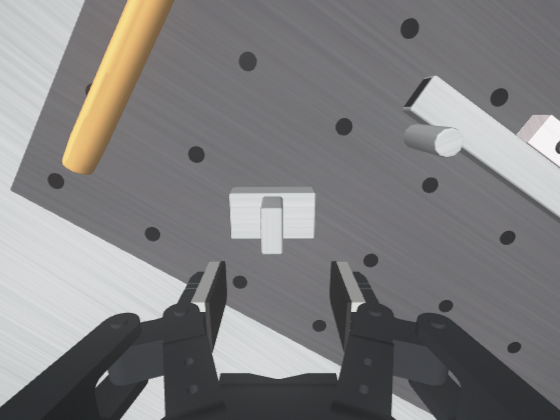

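The wrist view shows block_b square to the jaws. Its base top spans columns 231–315 and rows 193–238, and the grip top is centred at (272,230), against a predicted (271,233). I'll descend and grasp.

Request:
send_rows([
  {"gripper":50,"travel":[-5.5,-4,0],"rotation":[0,0,0]},
  {"gripper":50,"travel":[0,0,30],"rotation":[0,0,0]},
  {"gripper":50,"travel":[0,0,30],"rotation":[0,0,0]},
  {"gripper":50,"travel":[0,0,25],"rotation":[0,0,0]},
  {"gripper":50,"travel":[0,0,13],"rotation":[0,0,0]},
  {"gripper":50,"travel":[0,0,0],"rotation":[0,0,0]},
  {"gripper":10,"travel":[0,0,0],"rotation":[0,0,0]},
  {"gripper":10,"travel":[0,0,0],"rotation":[0,0,0]},
  {"gripper":10,"travel":[0,0,0],"rotation":[0,0,0]},
  {"gripper":10,"travel":[0,0,0],"rotation":[0,0,0]},
  {"gripper":10,"travel":[0,0,0],"rotation":[0,0,0]},
], newtons=60)

```text
t: 7.97
tcp_pos: [0.4981, 0.1407, 0.0486]
tool_rot: [0.941, 0.338, 0.001, 0.0]
force: [-1.3, 1.7, 6.0]
finger_gap: 0.176
```

Run:
```python
from h import *
go(list(p2w([0,32]))+[75],7.2)
p,y,s=st();print(w2p(p[:2]))
im=np.load('pics/w2.npy')
# tube far/near edges are seen in later views; height check of the grip top from two views (wrist pose then: rebuild by offset)
c=cal("wrist");M=np.array(c["cam_to_world"]);print(np.round(M[:3,3]*1000-p,1))
M[:3,3]+= (np.array([504.7,141.3,145.5])-p)/1000;c=dict(c);c["cam_to_world"]=M
x,r=two(c,(272.5,206),cal("top"),np.array([352,388])/1.4);print(x,r)
print(two(c,(272.5,230),cal("top"),np.array([345,394])/1.4))
```

```text
t 7.97 at [498.1 140.7  48.6] yaw 39.57 q [9.410e-01 3.385e-01 1.200e-03 2.000e-04] F [-1.3  1.7  6. ] gap 0.176
 shift [-10.8 186.5 -26.4] turn 32.37
[-90.67257936 195.32981137]
[ 60.4  49.2 143.5]
[0.50646176 0.13743751 0.01760839] [0.01122574]
(array([0.50061775, 0.14050213, 0.07124771]), array([0.00151855]))
```

Request:
send_rows([
  {"gripper":10,"travel":[0,0,-20],"rotation":[0,0,0]},
  {"gripper":10,"travel":[0,0,-30],"rotation":[0,0,0]},
  {"gripper":10,"travel":[-2.5,30.6,0],"rotation":[0,0,0]},
  {"gripper":10,"travel":[-2.5,30.6,0],"rotation":[0,0,0]},
  {"gripper":10,"travel":[-2.5,30.6,0],"rotation":[0,0,0]},
  {"gripper":10,"travel":[-2.5,30.6,0],"rotation":[0,0,0]},
  {"gripper":10,"travel":[-2.5,30.6,0],"rotation":[0,0,0]},
  {"gripper":10,"travel":[-2.5,30.6,0],"rotation":[0,0,0]},
  {"gripper":10,"travel":[0,0,0],"rotation":[0,0,6.5]},
  {"gripper":10,"travel":[0,0,0],"rotation":[0,0,6.5]},
  {"gripper":10,"travel":[0,0,0],"rotation":[0,0,6.5]},
  {"gripper":10,"travel":[0,0,0],"rotation":[0,0,6.5]},
])

```text
t: 8.97
tcp_pos: [0.6011, -0.0108, 0.0958]
tool_rot: [0.993, 0.115, -0.002, -0.001]
force: [-0.2, -0.3, -7.4]
finger_gap: 0.174
```

Request:
send_rows([
  {"gripper":10,"travel":[0,0,0],"rotation":[0,0,6.4]},
  {"gripper":10,"travel":[0,0,0],"rotation":[0,0,0]},
  {"gripper":10,"travel":[0,0,0],"rotation":[0,0,0]},
])

```text
t: 9.22
tcp_pos: [0.6016, -0.0105, 0.0963]
tool_rot: [0.998, 0.064, -0.001, -0.0]
force: [-0.8, 0.3, -7.4]
finger_gap: 0.175
```

Run:
```python
from h import *
go(list(p2w([-3,32]))+[48.6],7.2)
p,y,s=st();print(w2p(p[:2]))
c=cal("wrist");im=manip.snapshot("wrist");cv2.imwrite('pics/w3.png',im[:,:,::-1]);np.save('pics/w3.npy',im);np.save('pics/w3c.npy',np.array(c["cam_to_world"]))
w=p2w([[35,150],[35,-120],[65,-120],[65,-35]]);print(np.round(proj(c,np.c_[w/1000,[.032]*4])))
```

```text
t 9.22 at [601.6 -10.5  96.3] yaw 7.35 q [ 9.979e-01  6.410e-02 -1.300e-03 -3.000e-04] F [-0.8  0.3 -7.4] gap 0.175
 shift [ 3.8  0.4 47.7] turn 0.15
[-6.84895458 32.36208459]
[[ 95. 169.]
 [515. 169.]
 [526. 121.]
 [388. 121.]]
```

View pics/w3.png

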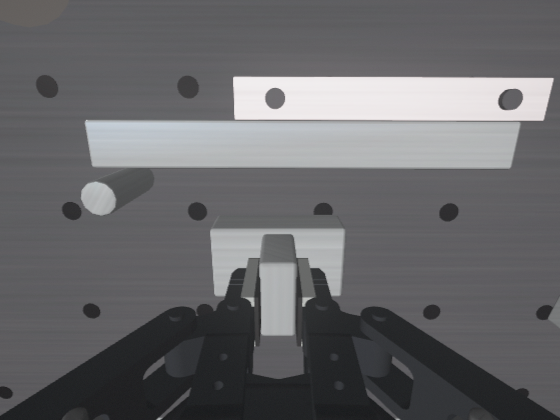

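The wrist view shows the tube (rows 121–168) flush against the fence (rows 77–121), its tip corner at (513,168) against a predicted (515,169). The held block (columns 211–344) is parallel to the tube. I'll lower it and push it up to the tube.

Request:
send_rows([
  {"gripper":10,"travel":[0,0,20],"rotation":[0,0,0.1]},
  {"gripper":10,"travel":[0,0,18],"rotation":[0,0,0]},
  {"gripper":10,"travel":[0,0,7],"rotation":[0,0,0]},
  {"gripper":10,"travel":[0,0,1.5],"rotation":[0,0,0]},
  {"gripper":10,"travel":[0,0,0],"rotation":[0,0,0]},
  {"gripper":10,"travel":[0,0,0],"rotation":[0,0,0]},
])

```text
t: 9.77
tcp_pos: [0.6035, -0.0107, 0.0514]
tool_rot: [0.998, 0.062, 0.001, 0.0]
force: [0.4, -0.2, -7.0]
finger_gap: 0.174
```

Request:
send_rows([
  {"gripper":10,"travel":[8,0,0],"rotation":[0,0,0]},
  {"gripper":10,"travel":[7,0,0],"rotation":[0,0,0]},
  {"gripper":10,"travel":[3,0,0],"rotation":[0,0,0]},
  {"gripper":10,"travel":[0,0,0],"rotation":[0,0,0]},
  {"gripper":10,"travel":[0,0,0],"rotation":[0,0,0]},
])

```text
t: 10.18
tcp_pos: [0.6214, -0.0083, 0.0511]
tool_rot: [0.998, 0.062, 0.001, 0.0]
force: [0.1, -0.0, -6.4]
finger_gap: 0.171
```

Run:
```python
from h import *
go(list(p2w([15,32]))+[48.6],7.2);print(w2p(st()[0][:2]))
```

```text
t 10.18 at [621.4  -8.3  51.1] yaw 7.1 q [9.981e-01 6.190e-02 6.000e-04 1.000e-04] F [ 0.1 -0.  -6.4] gap 0.171
 shift [ 2.  -0.   2.5] turn -0.1
[13.01530601 31.97580742]
```

Now 2 mm down to touch the plate, then a slow push.

Request:
send_rows([
  {"gripper":10,"travel":[0,0,1.2],"rotation":[0,0,0]},
  {"gripper":10,"travel":[0,0,1],"rotation":[0,0,0]},
  {"gripper":10,"travel":[0,0,0],"rotation":[0,0,0]},
  {"gripper":10,"travel":[1,0,0],"rotation":[0,0,0]},
  {"gripper":10,"travel":[1,0,0],"rotation":[0,0,0]},
  {"gripper":10,"travel":[1,0,0],"rotation":[0,0,0]},
  {"gripper":10,"travel":[0,0,0],"rotation":[0,0,0]},
])

```text
t: 10.77
tcp_pos: [0.6229, -0.0081, 0.0488]
tool_rot: [0.998, 0.062, -0.001, -0.0]
force: [-3.2, -0.2, -2.1]
finger_gap: 0.173
```

Request:
send_rows([
  {"gripper":10,"travel":[1,0,0.3],"rotation":[0,0,0]},
  {"gripper":10,"travel":[1,0,0.3],"rotation":[0,0,0]},
  {"gripper":10,"travel":[0,0,0],"rotation":[0,0,0]},
  {"gripper":10,"travel":[0,0,0],"rotation":[0,0,0]},
])

```text
t: 11.1
tcp_pos: [0.6229, -0.008, 0.0488]
tool_rot: [0.998, 0.062, -0.003, -0.0]
force: [-8.4, -1.1, 5.8]
finger_gap: 0.173
```

Run:
```python
from h import *
go(list(p2w([15,32]))+[48.6],7.2);print(w2p(st()[0][:2]))
```

```text
t 11.1 at [622.9  -8.   48.8] yaw 7.13 q [ 0.9981  0.0622 -0.003  -0.    ] F [-8.4 -1.1  5.8] gap 0.173
 shift [0.4 0.1 0.2] turn -0.07
[14.55074981 32.1382735 ]
```

Request:
send_rows([
  {"gripper":10,"travel":[-2.5,0,-0.5],"rotation":[0,0,0]},
  {"gripper":10,"travel":[0,0,0],"rotation":[0,0,0]},
  {"gripper":40,"travel":[0,0,0],"rotation":[0,0,0]},
  {"gripper":40,"travel":[0,0,0],"rotation":[0,0,0]},
  {"gripper":40,"travel":[0,0,0],"rotation":[0,0,0]},
  {"gripper":40,"travel":[0,0,-10],"rotation":[0,0,0]},
  {"gripper":40,"travel":[0,0,-40],"rotation":[0,0,0]},
  {"gripper":50,"travel":[0,0,-40],"rotation":[0,0,0]},
  {"gripper":50,"travel":[-13.4,36.5,0],"rotation":[0,0,0]},
  {"gripper":50,"travel":[-13.4,36.5,0],"rotation":[0,0,0]},
  {"gripper":50,"travel":[-13.4,36.5,0],"rotation":[0,0,0]},
  {"gripper":50,"travel":[-13.4,36.5,0],"rotation":[0,0,0]},
])

```text
t: 12.1
tcp_pos: [0.5887, -0.1611, 0.1404]
tool_rot: [0.998, 0.062, 0.002, 0.001]
force: [0.9, 0.0, -0.1]
finger_gap: 0.587
```

Request:
send_rows([
  {"gripper":50,"travel":[-13.4,36.5,0],"rotation":[0,0,0]},
  {"gripper":50,"travel":[-13.4,36.5,0],"rotation":[0,0,0]},
  {"gripper":50,"travel":[-13.4,36.5,0],"rotation":[0,0,0]},
  {"gripper":50,"travel":[0,0,0],"rotation":[0,0,5.5]},
  {"gripper":50,"travel":[0,0,0],"rotation":[0,0,5.4]},
  {"gripper":50,"travel":[0,0,0],"rotation":[0,0,0]},
  {"gripper":50,"travel":[0,0,0],"rotation":[0,0,0]},
])

```text
t: 12.68
tcp_pos: [0.562, -0.2736, 0.1394]
tool_rot: [0.999, -0.032, 0.001, 0.0]
force: [-0.3, 0.6, -0.8]
finger_gap: 0.588
```

Run:
```python
from h import *
go([561.4,-273,48.5],-3.8)
c=cal("wrist");im=manip.snapshot("wrist");cv2.imwrite('pics/w4.png',im[:,:,::-1]);np.save('pics/w4.npy',im);np.save('pics/w4c.npy',np.array(c["cam_to_world"]))
print(np.round(proj(c,[[.5614,-.273,.072],[.5614,-.273,.037]])))
```

```text
t 12.68 at [ 562.  -273.6  139.4] yaw -3.7 q [ 9.995e-01 -3.230e-02  7.000e-04  4.000e-04] F [-0.3  0.6 -0.8] gap 0.588
 shift [-0.7 -0.6 90.9] turn 0.1
[[277. 230.]
 [277. 214.]]
```

View pics/w4.png

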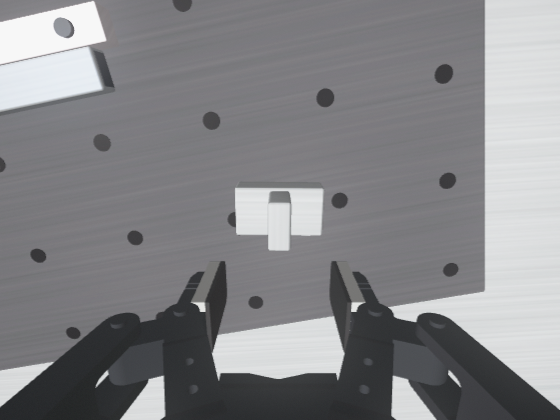

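The wrist view shows block_a with its grip top at (280,226), against a predicted (277,230), so I'll correct by about 3 mm in x and 2 mm in y. It is turned about 0.7° clockwise.

Request:
send_rows([
  {"gripper":50,"travel":[2,1.5,0],"rotation":[0,0,0.7]},
  {"gripper":50,"travel":[0,0,30],"rotation":[0,0,0]},
  {"gripper":50,"travel":[0,0,30],"rotation":[0,0,0]},
  {"gripper":50,"travel":[0,0,20],"rotation":[0,0,0]},
  {"gripper":50,"travel":[0,0,12],"rotation":[0,0,0]},
  {"gripper":50,"travel":[0,0,0],"rotation":[0,0,0]},
  {"gripper":10,"travel":[0,0,0],"rotation":[0,0,0]},
  {"gripper":10,"travel":[0,0,0],"rotation":[0,0,0]},
  {"gripper":10,"travel":[0,0,0],"rotation":[0,0,0]},
  {"gripper":10,"travel":[0,0,0],"rotation":[0,0,0]},
  {"gripper":10,"travel":[0,0,0],"rotation":[0,0,0]},
])

```text
t: 13.65
tcp_pos: [0.5649, -0.2754, 0.0483]
tool_rot: [0.999, -0.039, 0.002, 0.001]
force: [2.1, 1.6, 5.4]
finger_gap: 0.174
```

Run:
```python
from h import *
go(list(p2w([-6,-42.5]))+[100],7.2);print(w2p(st()[0][:2]))
c=dict(cal("wrist"));c["cam_to_world"]=np.load('pics/w4c.npy')
print(two(c,(280,226),cal("top"),np.array([599,361])/1.4))
```

```text
t 13.65 at [ 564.9 -275.4   48.3] yaw -4.52 q [ 9.992e-01 -3.940e-02  1.700e-03  8.000e-04] F [2.1 1.6 5.4] gap 0.174
 shift [  31.8 -193.9  -51.7] turn -11.72
[ -76.49490496 -225.8591939 ]
(array([ 0.56157318, -0.27554367,  0.06713439]), array([0.00102841]))
```

Request:
send_rows([
  {"gripper":10,"travel":[0,0,-20],"rotation":[0,0,0]},
  {"gripper":10,"travel":[0,0,-32],"rotation":[0,0,0]},
  {"gripper":10,"travel":[5.3,-32.3,0],"rotation":[0,0,0]},
  {"gripper":10,"travel":[5.3,-32.3,0],"rotation":[0,0,0]},
  {"gripper":10,"travel":[5.3,-32.3,0],"rotation":[0,0,0]},
  {"gripper":10,"travel":[5.3,-32.3,0],"rotation":[0,0,0]},
  {"gripper":10,"travel":[5.3,-32.3,0],"rotation":[0,0,0]},
  {"gripper":10,"travel":[5.3,-32.3,0],"rotation":[0,0,0]},
  {"gripper":10,"travel":[0,0,0],"rotation":[0,0,-5.9]},
  {"gripper":10,"travel":[0,0,0],"rotation":[0,0,-5.8]},
  {"gripper":10,"travel":[0,0,0],"rotation":[0,0,0]},
  {"gripper":10,"travel":[0,0,0],"rotation":[0,0,0]},
])

```text
t: 14.65
tcp_pos: [0.6095, -0.0838, 0.0976]
tool_rot: [0.998, 0.062, -0.001, -0.0]
force: [-1.0, 0.5, -6.0]
finger_gap: 0.178
```

Run:
```python
from h import *
go(list(p2w([-6,-42.3]))+[51],7.13);print(w2p(st()[0][:2]))
im=manip.snapshot("wrist");cv2.imwrite('pics/w5.png',im[:,:,::-1])
```

```text
t 14.65 at [609.5 -83.8  97.6] yaw 7.06 q [ 9.981e-01  6.160e-02 -1.100e-03 -3.000e-04] F [-1.   0.5 -6. ] gap 0.178
 shift [ 2.3  0.9 46.6] turn -0.07
[ -8.28856845 -41.4200003 ]
```

View pics/w5.png

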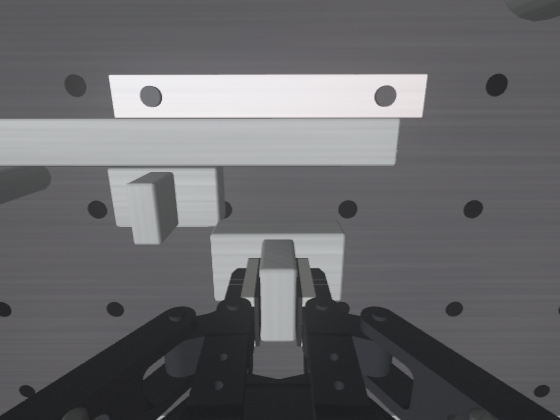

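The view shows block_b against the tube and parallel to it, at columns 110–222. Block_a is held parallel. I'll lower it with a y gap of about 4 mm.

Request:
send_rows([
  {"gripper":10,"travel":[2,0.5,20],"rotation":[0,0,0]},
  {"gripper":10,"travel":[0,0,18],"rotation":[0,0,0]},
  {"gripper":10,"travel":[0,0,8],"rotation":[0,0,0]},
  {"gripper":10,"travel":[0,0,0],"rotation":[0,0,0]},
  {"gripper":10,"travel":[8,0,0],"rotation":[0,0,0]},
  {"gripper":10,"travel":[5,0,0],"rotation":[0,0,0]},
  {"gripper":10,"travel":[2,0,0],"rotation":[0,0,0]},
  {"gripper":10,"travel":[0,0,1],"rotation":[0,0,0]},
  {"gripper":10,"travel":[0,0,1],"rotation":[0,0,0]},
  {"gripper":10,"travel":[0,0,0],"rotation":[0,0,0]},
])

```text
t: 15.53
tcp_pos: [0.6271, -0.0823, 0.0506]
tool_rot: [0.998, 0.063, -0.0, -0.0]
force: [0.3, 0.9, -7.8]
finger_gap: 0.174
```

Run:
```python
from h import *
go(list(p2w([14.5,-42]))+[48.5],7.13);print(w2p(st()[0][:2]))
```

```text
t 15.53 at [627.1 -82.3  50.6] yaw 7.19 q [ 9.98e-01  6.27e-02 -2.00e-04 -1.00e-04] F [ 0.3  0.9 -7.8] gap 0.174
 shift [ 5.1 -0.2  2.1] turn 0.06
[  9.4231278  -42.15128213]
```

Request:
send_rows([
  {"gripper":10,"travel":[1,0,1],"rotation":[0,0,0]},
  {"gripper":10,"travel":[1,0,1],"rotation":[0,0,0]},
  {"gripper":10,"travel":[0,0,0.3],"rotation":[0,0,0]},
  {"gripper":10,"travel":[1,0,0],"rotation":[0,0,0]},
  {"gripper":10,"travel":[1,0,0],"rotation":[0,0,0]},
  {"gripper":10,"travel":[1,0,0],"rotation":[0,0,0]},
  {"gripper":10,"travel":[0,0,0],"rotation":[0,0,0]},
])

```text
t: 16.12
tcp_pos: [0.6326, -0.0819, 0.0484]
tool_rot: [0.998, 0.063, 0.0, 0.0]
force: [-1.5, 0.0, -4.0]
finger_gap: 0.173
```

Request:
send_rows([
  {"gripper":10,"travel":[1,0,0],"rotation":[0,0,0]},
  {"gripper":10,"travel":[1,0,0],"rotation":[0,0,0]},
  {"gripper":10,"travel":[0,0,0],"rotation":[0,0,0]},
])

```text
t: 16.37
tcp_pos: [0.6345, -0.0816, 0.0484]
tool_rot: [0.998, 0.063, 0.0, 0.0]
force: [-2.3, -1.5, -2.4]
finger_gap: 0.175
```

Request:
send_rows([
  {"gripper":10,"travel":[1,0,0],"rotation":[0,0,0]},
  {"gripper":10,"travel":[1,0,0],"rotation":[0,0,0]},
  {"gripper":10,"travel":[0,0,0],"rotation":[0,0,0]},
])

```text
t: 16.62
tcp_pos: [0.6348, -0.0816, 0.0484]
tool_rot: [0.998, 0.063, -0.002, -0.0]
force: [-6.3, -1.4, 1.5]
finger_gap: 0.171
```

Run:
```python
from h import *
go(list(p2w([14.5,-42]))+[48.5],7.13);print(w2p(st()[0][:2]))
```

```text
t 16.62 at [634.8 -81.6  48.4] yaw 7.2 q [ 9.98e-01  6.28e-02 -1.80e-03 -1.00e-04] F [-6.3 -1.4  1.5] gap 0.171
 shift [-2.6 -0.3 -0.1] turn 0.07
[ 17.11993828 -42.34686906]
```

In contact at about 6 N. I'll release and retreat to look.

Request:
send_rows([
  {"gripper":10,"travel":[-2.5,0,-0.5],"rotation":[0,0,0]},
  {"gripper":10,"travel":[0,0,0],"rotation":[0,0,0]},
  {"gripper":40,"travel":[0,0,0],"rotation":[0,0,0]},
  {"gripper":40,"travel":[0,0,0],"rotation":[0,0,0]},
  {"gripper":40,"travel":[0,0,0],"rotation":[0,0,0]},
  {"gripper":40,"travel":[0,0,-10],"rotation":[0,0,0]},
  {"gripper":40,"travel":[0,0,-40],"rotation":[0,0,0]},
  {"gripper":0,"travel":[-10,-20,-38],"rotation":[0,0,0]},
  {"gripper":0,"travel":[-30,-20,0],"rotation":[0,0,0]},
  {"gripper":0,"travel":[-20,0,0],"rotation":[0,0,0]},
  {"gripper":0,"travel":[0,0,0],"rotation":[0,0,0]},
  {"gripper":0,"travel":[0,0,0],"rotation":[0,0,0]},
])

```text
t: 17.62
tcp_pos: [0.57, -0.0504, 0.1361]
tool_rot: [0.998, 0.063, 0.001, 0.0]
force: [0.1, 0.3, 0.7]
finger_gap: -0.001
```

Run:
```python
from h import *
go(list(p2w([-25,-5]))+[20],7.13);p=st()[0];print(w2p(p[:2]))
c=cal("wrist");im=manip.snapshot("wrist");im2=cv2.resize(im[30:300],(800,386),interpolation=2);cv2.imwrite('pics/w6.png',im2[:,:,::-1])
w=p2w([[35,150],[35,-120],[35,-3],[-5,-3],[35,-7.3],[-5,-7.3],[35,-77],[35,67]]);print(np.round((proj(c,np.c_[w/1000,[.032]*2+[.037]*6])-[0,30])*800/560))
```

```text
t 17.62 at [570.  -50.4 136.1] yaw 7.19 q [9.98e-01 6.27e-02 1.00e-03 3.00e-04] F [0.1 0.3 0.7] gap -0.001
 shift [ 18.3   1.7 116.1] turn 0.06
[-43.28296726  -3.27535905]
[[ 95. 115.]
 [626. 114.]
 [396. 114.]
 [396. 194.]
 [405. 114.]
 [404. 194.]
 [544. 114.]
 [256. 115.]]
```

View pics/w6.png

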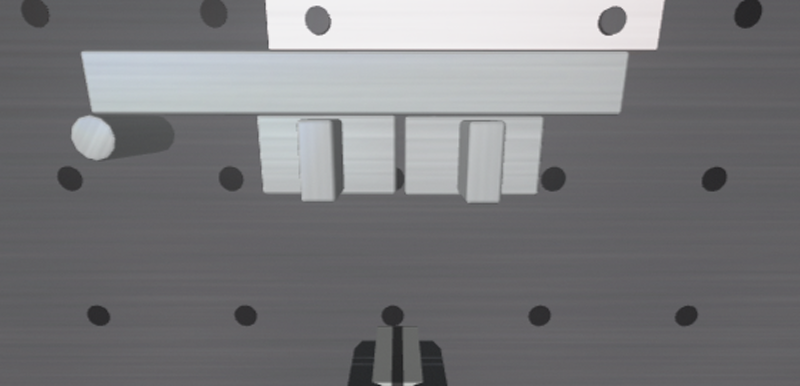

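The view shows the tube flush on the fence, with both blocks in a row at its near face (columns 258–396 and 405–542). That leaves a gap of about 4 mm between them. I'll finish with a gentle seating push on each block's rear face with the closed fingers.

Request:
send_rows([
  {"gripper":0,"travel":[0,-35,30],"rotation":[0,0,0]},
  {"gripper":0,"travel":[0,0,35],"rotation":[0,0,0]},
  {"gripper":0,"travel":[0,0,30],"rotation":[0,0,0]},
  {"gripper":0,"travel":[0,0,18],"rotation":[0,0,0]},
  {"gripper":0,"travel":[0,0,0],"rotation":[0,0,0]},
  {"gripper":0,"travel":[10,0,0],"rotation":[0,0,0]},
  {"gripper":0,"travel":[8,0,0],"rotation":[0,0,0]},
  {"gripper":0,"travel":[4,0,0],"rotation":[0,0,0]},
  {"gripper":0,"travel":[2,0,0],"rotation":[0,0,0]},
  {"gripper":0,"travel":[2,0,0],"rotation":[0,0,0]},
  {"gripper":0,"travel":[1,0,0],"rotation":[0,0,0]},
  {"gripper":0,"travel":[0,0,0],"rotation":[0,0,0]},
])

```text
t: 18.67
tcp_pos: [0.5918, -0.0156, 0.0247]
tool_rot: [0.998, 0.063, -0.001, -0.0]
force: [-2.9, -0.1, 1.0]
finger_gap: 0.002
```

Run:
```python
from h import *
go(list(p2w([-17,32]))+[20],7.13);print(w2p(st()[0][:2]))
```

```text
t 18.67 at [591.8 -15.6  24.7] yaw 7.19 q [ 9.98e-01  6.27e-02 -1.00e-03 -2.00e-04] F [-2.9 -0.1  1. ] gap 0.002
 shift [ 0.3 -3.5  4.7] turn 0.06
[-17.29255014  28.45785695]
```

Request:
send_rows([
  {"gripper":0,"travel":[1,0,0],"rotation":[0,0,0]},
  {"gripper":0,"travel":[1,0,0],"rotation":[0,0,0]},
  {"gripper":0,"travel":[1,0,0],"rotation":[0,0,0]},
  {"gripper":0,"travel":[1,0,0],"rotation":[0,0,0]},
  {"gripper":0,"travel":[0,0,0],"rotation":[0,0,0]},
])

```text
t: 19.08
tcp_pos: [0.5919, -0.0146, 0.0239]
tool_rot: [0.998, 0.063, -0.005, -0.001]
force: [-9.7, -0.6, 3.6]
finger_gap: 0.002
```

Request:
send_rows([
  {"gripper":0,"travel":[-8,0,0],"rotation":[0,0,0]},
  {"gripper":0,"travel":[-8,0,0],"rotation":[0,0,0]},
  {"gripper":0,"travel":[0,35,0],"rotation":[0,0,0]},
  {"gripper":0,"travel":[0,35.5,0],"rotation":[0,0,0]},
  {"gripper":0,"travel":[0,0,0],"rotation":[0,0,0]},
  {"gripper":0,"travel":[6,0,0],"rotation":[0,0,0]},
  {"gripper":0,"travel":[4,0,0],"rotation":[0,0,0]},
  {"gripper":0,"travel":[2,0,0],"rotation":[0,0,0]},
  {"gripper":0,"travel":[1,0,0],"rotation":[0,0,0]},
  {"gripper":0,"travel":[1,0,0],"rotation":[0,0,0]},
  {"gripper":0,"travel":[1,0,0],"rotation":[0,0,0]},
  {"gripper":0,"travel":[0,0,0],"rotation":[0,0,0]},
])

```text
t: 20.08
tcp_pos: [0.6008, -0.0837, 0.0239]
tool_rot: [0.998, 0.064, -0.004, -0.001]
force: [-7.0, -1.5, 3.9]
finger_gap: 0.002
```

Run:
```python
from h import *
go(list(p2w([-17,-42]))+[20],7.13);print(w2p(st()[0][:2]))
```

```text
t 20.08 at [600.8 -83.7  23.9] yaw 7.32 q [ 9.98e-01  6.38e-02 -4.10e-03 -9.00e-04] F [-7.  -1.5  3.9] gap 0.002
 shift [-0.1  1.8  3.9] turn 0.19
[-16.86145994 -40.24405061]
```

Both blocks stop at TCP x ≈ -17, as expected for a seated block. I'll push 1 mm more, retreat high towards the robot, and take a final look.

Request:
send_rows([
  {"gripper":0,"travel":[1,0,0],"rotation":[0,0,0]},
  {"gripper":0,"travel":[0,0,0],"rotation":[0,0,0]},
  {"gripper":0,"travel":[-8,0,0],"rotation":[0,0,0]},
  {"gripper":0,"travel":[-15,0,0],"rotation":[0,0,0]},
  {"gripper":0,"travel":[-15,0,-30],"rotation":[0,0,0]},
  {"gripper":0,"travel":[0,0,-40],"rotation":[0,0,0]},
  {"gripper":0,"travel":[0,-18,-36],"rotation":[0,0,0]},
  {"gripper":0,"travel":[0,-18,0],"rotation":[0,0,0]},
  {"gripper":0,"travel":[0,0,0],"rotation":[0,0,0]},
  {"gripper":0,"travel":[0,0,0],"rotation":[0,0,0]},
])

```text
t: 20.92
tcp_pos: [0.5636, -0.0527, 0.1311]
tool_rot: [0.998, 0.064, 0.001, 0.0]
force: [-0.5, 0.1, 0.2]
finger_gap: -0.003
```

Run:
```python
from h import *
go([0,0,0],0)
c=cal("wrist");im=manip.snapshot("wrist");im2=cv2.resize(im[0:280],(800,400),interpolation=2)
t=manip.snapshot("scene")[80:360];cv2.imwrite('pics/w7.png',np.vstack([im2[:,:,::-1],cv2.resize(t,(400,200),interpolation=3)[:,:,::-1].repeat(1,0) if 0 else np.hstack([cv2.resize(t,(400,200),interpolation=3),np.zeros((200,400,3),np.uint8)])[:,:,::-1]]))
w=p2w([[35,-120],[35,-7.3],[-5,-77],[-5,67]]);print(np.round(proj(c,np.c_[w/1000,[.032]+[.037]*3])*800/560))
```

```text
t 20.92 at [563.6 -52.7 131.1] yaw 7.35 q [9.979e-01 6.410e-02 9.000e-04 2.000e-04] F [-0.5  0.1  0.2] gap -0.003
 shift [-552.2 -124.4  131.1] turn 7.35
[[630. 144.]
 [402. 143.]
 [538. 226.]
 [256. 225.]]
```

View pics/w7.png

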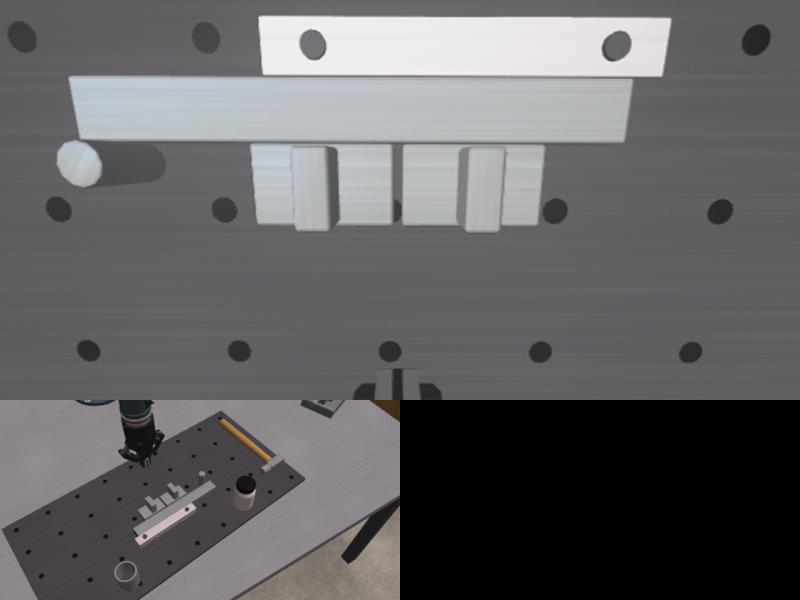

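The tube lies flush on the fence. Both blocks sit flush on the tube with matching edges (rows 143–225) and about 5 mm between them, and the bystanders are where they were. The arm is clear, so I'm handing it in.

```bash
python3 -c "
from station import manip
print(manip.sign_off())"
```

```text
the job is handed in; nothing more can be done
None
```

The tube is home along the fence, and both backing blocks stand in a row against its open side. I handed the job in at about 21 s of the 61 s allowed.

- **Tube:** I swung it round the post with closed fingers until it stopped on the fence at about 11 N. The tip corner sits within about 2 px of the predicted home position, roughly y = -120 mm on the plate.
- **Blocks:** block_b is at about y = +32 mm and block_a at about y = -42 mm, leaving a gap of about 4–5 mm. I gave each a final seating push of 7–10 N. Both stopped at the expected distance, and their edges line up with the tube in the last wrist view.
- **Bystanders:** the jar, pipe stub and hammer look unmoved in the last scene view. I checked this by eye and did not re-measure it.

**Checks that failed or disagreed:**
- One automatic top-view fit of the tube after the push came out too wide and long (34 × 284 mm), with an angle of 98.1° where 97.2° was expected. It had probably merged with the fence, so I relied on the wrist views instead.
- Two-view heights of the block grip tops came out between 64 and 71 mm, against 72 mm nominal.
- One attempt to match a second point on block_b between two views failed, with an 11 mm residual, and I ignored it.
- I held block_a about 2.5 mm off centre across its width, so its final position was set by contact with the tube.

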